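# Tare the balance through its shuttered key well

## Robot

A 6-joint arm with a two-finger parallel gripper is mounted at the origin on a cart in front of the work surface, level with it; the furniture and walls round the work are solid. World frame = base frame: x ahead of the robot, y to its left, z up, the work surface at z = 0. Lengths are in m, angles in rad, forces in N, time in s.
With the tool pointing down it reaches from about 0.35 to 0.775 m from the base axis. Payload 5.5 kg.
Tool frame: the origin (TCP) lies between the finger pads; the fingertips stand 11 mm ahead of it and the grasp point (between the pads) lies 8 mm behind it (tips_ahead is the distance from the TCP to the fingertips, in m); z points along the fingers, y is the line along which they close (so a half turn about z gives the same grasp; the last joint's range is limited). The gripper opens to 85 mm and grips with 20 to 120 N. Pads are 22 mm wide; open, the fingers measure 114 mm over their backs; the gripper's body (76 mm by 85 mm) begins 54 mm behind the grasp point. The pads swing forward as they close: fully open they stand 13 mm farther back than shut.
Start: joints at [-1.344, 0.313, 0.046, 1.304, 0, 1.431], TCP at [0.206, -0.537, 0.242] pointing down, gripper open.
Joint ranges: [-2.76, 2.76], [-0.86, 1.69], [-1.03, 1.26], [-2.2, 2.34], [-1.47, 1.5], [-3.14, 3.14]. Speed limits (rad/s): [2.57, 2.57, 3.14, 3.14, 3.14, 3.14].

## Interface

Orientations are given as a unit quaternion [w, x, y, z].
In Python, from workcell import * gives the robot as it stands. The module is installed in compiled form; this text tells all that it offers.
- The arm moves only by the tool jog_arm, never from a script. Its argument "moves" is a list of rows, each an object with "fingers": the closure, from 0 (fully open) to 1 (shut); "slide": the shift along the tool's x, y, z in mm, a list of three; "angular": the turn, a rotation vector about the tool's x, y, z in degrees, a list of three. A call has 1 to 10 rows; each row is the pose to reach, as a shift and turn from the pose commanded when the call began, along the tool's axes at that moment; what a row does not reach only later rows make up. A row lasts 1/12 s, in which the tool goes at most 41.7 mm and 7.16 degrees, less where a joint would pass 70% of its speed; a pose out of reach is approached as far as the arm can. A call with a gripper value outside its range is refused whole. The fingers move at their own pace and stop on an object; "squeeze" is the grip in N (left out, the last holds). Time passes only in rows, so rows that repeat a pose let the fingers close. It gives the time, the measured TCP pose, the force, the opening and the grip force at its end, in the units of the state.
- get_state(): the state, without advancing time (a new reading comes with each control period).
- read_camera(name): name is "scene" or "side" or "wrist"; returns a dict with "color" (400x640x3 uint8, red, green, blue), "fovy" (degrees; the focal length in pixels is half the picture's height over the tangent of half this angle, whatever the lens; pixels are square), "cx", "cy" (the principal point, pixels), "D" ([k1, k2, p1, p2, k3] as OpenCV has them; the pictures are not rectified), "world_from_camera" (4x4, takes a point from camera to world coordinates); the wrist camera has in their place "tool_from_camera" (4x4, takes a point from camera to tool coordinates, whose origin is the TCP and whose axes are the flange's). Camera axes: x right, y down, z forward; pixel columns grow to the right and rows downward; lengths in m; the calibration is good to about 2 mm. A picture is of the moment at which its call begins: read the wrist's pose just before it. There is no depth.
- hand_in(): hands the job in; it is judged then, once.
Trained networks look in a picture, given as the dict that the camera call returned (one of the last four; its "shot" number tells which), for a name from the list of things; names that differ only in an ending like _2 or _b are one class to them, and where a whole thing is asked for, a point or a joint stands for the part that bears it (a point fixed in the world has none). Each returns a list of dicts, best first, with "p" (0 to 1); they miss things now and then, are a little off and sometimes report something else, mostly with a low value. They report only what shows in the picture. A call takes as long as a camera call. They do not tell look-alikes from the thing itself.
- look_for(target, picture): "point" ([column, row] in pixels, amid what is visible of it).
- tip_of(target, picture): "point" ([column, row] in pixels: a listed point, or the origin of a listed thing).
The state is a dict: "clock": time; "joint_pos": joint angles; "qvel": joint speeds; "tau": joint torques, N m; "tcp_pos": TCP position; "orientation": TCP orientation; "wrist_force": force on the tool from outside, world axes, zero at the start; "ft_torque": the same for the moment, N m; "finger_gap": finger opening in m; "grip_force": force on a finger pad.
Only numpy, scipy, OpenCV 4.12 (cv2) and the standard library are available. Lean on these libraries where they do the work, as an engineer would, in place of code of your own. Each camera call takes 0.05 s, during which the arm holds its last target. There are 200 camera calls.

## Task

Tare the balance that has the brown dropper bottle on its pan: push the shutter by its tab until it is fully open, reach a fingertip into the well and hold the sunken key all the way down for at least a second, then let it come up and push the shutter fully closed again. Leave the bottle standing on the pan, and do not operate the other balance or shift anything else on the bench.

Things in the scene. Friction and masses are not known exactly. Their poses are not given: they have to be found in the camera images.
- balance_a: The balance to tare: white-grey lab balance, 240 (x) x 150 (y) mm, fixed to the bench, with the brown dropper bottle on its pan. Origin: centre of its underside; x runs from its front (key end, towards the robot) to its back (pan), y to the left seen from the robot, z up. Flat deck at z = 54 mm. Dark display at x = -32; round steel pan, diameter 110, centre x = 60, y = 0, top z = 66 mm.
- balance_a_well (a point): Centre of the mouth of balance_a's key well, at deck height (54 mm above the bench), at x = -80, y = 28 mm of balance_a. The well is a rectangle 34 (x) x 48 (y) mm with upright walls, 30 mm deep, open above once the shutter is off it; the key stands in its middle. Axes as those of balance_a.
- balance_a_key_top (a point): Centre of the top face of balance_a's tare key: plain grey, round, 26 mm diameter, in the middle of the well. Unpressed, its top is 20 mm below the deck (34 mm above the bench, 10 mm above the well's floor). The point moves with the key. Axes as those of balance_a.
- balance_a_key (a joint): Tare key of balance_a, m pressed down: 0 = up, 0.005 = fully down, where it stops. A spring pushes it back; it takes about 1.2 N to start it and 4.2 N to hold it fully down. It counts as all the way down from 0.004.
- balance_a_tab_top (a point): Middle of the top edge of the upright tab in the middle of balance_a's shutter plate: 30 mm long in x, 6 mm thick in y, 18 mm high above the plate, top 75.5 mm above the bench. Push on its broad sides (along y) to slide the shutter. Moves with the shutter. Axes as those of balance_a.
- balance_a_shutter (a joint): Shutter of balance_a, m: 0 = closed over the well, 0.056 = fully open, towards -y of balance_a; stops at both ends. Starts 0 to 0.010, stays where left, slides with 1 to 2 N. Plate 39 (x) x 56 (y) x 3 mm, top 57.5 mm above the bench, tab in its middle; guide rails along y, 22 mm in front of and behind the tab, and end stops 59 mm either side of y = 0 rise to 60 mm.
- dropper_bottle: Small brown dropper bottle with a dark collar and grey teat, 31 mm diameter, 86 mm tall, loose, standing upright near the middle of balance_a's pan. Origin: centre of its underside.
- balance_a_pan (a point): Centre of the top face of balance_a's pan.
- balance_b: A second balance of the same make, with a small glass beaker on its pan; not to be operated. Built exactly as balance_a, with the same axes and offsets.
- balance_b_key (a joint): Tare key of balance_b, m pressed down; must stay up.
- balance_b_tab_top (a point): Middle of the top edge of the tab on balance_b's shutter, which must stay where it is.
- small_beaker: Small glass beaker, 52 mm diameter, 60 mm tall, loose, standing on balance_b's pan. Origin: centre of its underside.
- balance_b_pan (a point): Centre of the top face of balance_b's pan.
- vial: Small vial with a white cap, 25 mm diameter, 53 mm tall, loose, standing upright between the two balances. Origin: centre of its underside.
- marker: Marker pen, 134 mm long, 17 mm thick, loose, lying on the bench between the balances, pointing away from the robot. Origin: centre of its underside.
- timer: White lab timer, 62 x 62 x 20 mm, loose, lying at the right on the bench. Origin: centre of its underside.
Not all that is in view belongs to the job. What is shaped like the dropper_bottle but pink, turquoise or yellow is not meant.

How it is judged:
By the outcome, as a careful person would: the job done as asked, in the order asked, and still so for the second after the job is handed in, with the robot touching nothing.
It also fails if it takes over 54 s, if anything falls off the work surface, if the arm or the gripper's body presses on something with over 40 N, if the wrist force passes 120 N, or if a joint passes its speed limit or range.

## Working session

There is one attempt and no reset: what is moved stays moved. The work goes in short steps, Python scripts to look and compute and a tool call to move; the robot and the scene stay as the last step left them, time stands still between calls to the robot, and variables do not carry over. Pictures are saved under pics/ and viewed, at most 10 in all, crops included, and the job is handed in when it is done.

Besides the shell and the picture viewer there is one more tool, called after "Request:" by a JSON object that holds its "op" and its "data", one argument or row to a line. jog_arm: Moves the arm, as the interface text tells. Its arguments: {"type":"object","properties":{"moves":{"type":"array","items":{"type":"object","properties":{"fingers":{"type":"number"},"slide":{"type":"array","items":{"type":"number"}},"angular":{"type":"array","items":{"type":"number"}}}}},"squeeze":{"type":"number"}},"required":["moves"]}

```bash
mkdir -p pics
cat > h.py <<'E'
from workcell import *
import numpy as np, cv2
from scipy.spatial.transform import Rotation as R
def K(p):
    h=p["color"].shape[0]; f=h/2/np.tan(np.radians(p["fovy"])/2)
    return np.array([[f,0,p["cx"]],[0,f,p["cy"]],[0,0,1.]])
def Rq(q): return R.from_quat([q[1],q[2],q[3],q[0]]).as_matrix()
def wfc(p,st=None):
    if "world_from_camera" in p: return np.array(p["world_from_camera"])
    T=np.eye(4);T[:3,:3]=Rq(st["orientation"]);T[:3,3]=st["tcp_pos"]
    return T@np.array(p["tool_from_camera"])
def at_z(p,uv,z,st=None):
    T=wfc(p,st); u=cv2.undistortPoints(np.array([[uv]],float),K(p),np.array(p["D"],float))[0,0]
    d=T[:3,:3]@np.array([u[0],u[1],1]);o=T[:3,3]
    return o+d*(z-o[2])/d[2]
def proj(p,X,st=None):
    T=np.linalg.inv(wfc(p,st)); 
    return cv2.projectPoints(np.array(X,float).reshape(-1,3),cv2.Rodrigues(T[:3,:3])[0],T[:3,3],K(p),np.array(p["D"],float))[0][:,0]
def save(n,img): cv2.imwrite("pics/"+n+".png",img[:,:,::-1])
E
python3 - <<'E'
from h import *
st=get_state();print(st["tcp_pos"],st["orientation"],st["clock"])
Z={"balance_a_tab_top":.0755,"balance_a_pan":.066,"dropper_bottle":.066,"balance_a":0,"small_beaker":.066,"vial":0,"balance_a_well":.054}
ims=[]
for n in("scene","side"):
    p=read_camera(n);ims.append(p["color"])
    print(n,wfc(p)[:3,3])
    for t in Z:
        for d in tip_of(t,p)[:4]: print(n,t,np.round(d["point"]),round(d["p"],2),np.round(at_z(p,d["point"],Z[t]),4))
save("a",ims[0]);save("b",ims[1])
E
```

```text
[ 0.2060764  -0.53626734  0.24139509] [-9.27508614e-04  9.83231569e-01  1.82359040e-01 -4.52977994e-05] 0.0
scene [-0.44752819  0.48713515  0.69490336]
scene dropper_bottle [327. 215.] 0.68 [ 0.4992 -0.0426  0.066 ]
scene balance_a [228. 239.] 0.84 [0.6193 0.2375 0.    ]
scene small_beaker [220. 212.] 0.68 [0.6826 0.2383 0.066 ]
scene vial [290. 211.] 0.44 [ 0.6853 -0.0008  0.    ]
scene vial [223. 210.] 0.34 [0.8082 0.1962 0.    ]
scene vial [438. 206.] 0.17 [ 0.4603 -0.4633  0.    ]
side [ 0.24192929 -1.14131309  0.5219347 ]
side balance_a_tab_top [288. 215.] 0.64 [ 0.4734 -0.2166  0.0755]
side balance_a_pan [346. 218.] 0.83 [ 0.6214 -0.2545  0.066 ]
side dropper_bottle [395. 243.] 0.81 [ 0.6817 -0.4114  0.066 ]
side dropper_bottle [380. 234.] 0.68 [ 0.6681 -0.3635  0.066 ]
side dropper_bottle [348. 219.] 0.63 [ 0.6254 -0.2594  0.066 ]
side dropper_bottle [330. 219.] 0.62 [ 0.5772 -0.2491  0.066 ]
side balance_a [293. 182.] 0.81 [0.6012 0.2174 0.    ]
side balance_a [325. 246.] 0.71 [ 0.5594 -0.2696  0.    ]
side small_beaker [313. 162.] 0.52 [0.6822 0.2317 0.066 ]
side vial [329. 203.] 0.62 [ 0.6639 -0.0046  0.    ]
side balance_a_well [293. 223.] 0.93 [ 0.4868 -0.2207  0.054 ]
```

View pics/a.png

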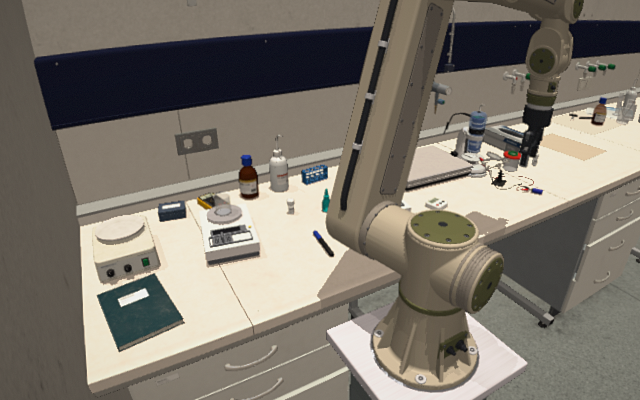

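View pics/b.png

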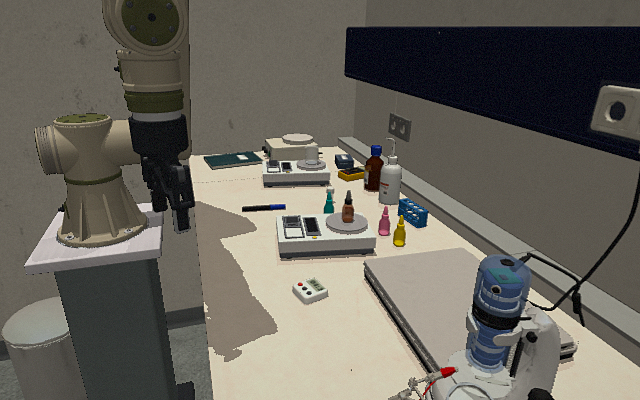

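The brown bottle stands on the nearer balance, with the bottle at about (348,207) and the balance at (325,235) in side. Look-alikes are turquoise (329,202), pink (384,222) and yellow (400,232), none of them on a pan. The far balance at (296,172) carries the beaker. The timer is at (310,290), clear of the work. I'll confirm with one crop.

Run:
```python
from h import *
im=cv2.imread("pics/b.png")[140:310,230:450]
cv2.imwrite("pics/c.png",cv2.resize(im,None,fx=3.4,fy=3.4,interpolation=cv2.INTER_CUBIC))
p=read_camera("wrist");print(np.round(p["tool_from_camera"],3),p["fovy"])
st=get_state();print(np.round(Rq(st["orientation"]),3))
M=Rq(st["orientation"])
print(1000*M.T@(np.array([.46,-.24,.27])-st["tcp_pos"]))
```

```text
[[ 0.    -0.956 -0.293  0.074]
 [ 1.    -0.     0.001 -0.001]
 [-0.001 -0.293  0.956 -0.131]
 [ 0.     0.     0.     1.   ]] 69.66864747429636
[[ 0.933  0.359  0.   ]
 [ 0.359 -0.933 -0.   ]
 [ 0.     0.    -1.   ]]
[ 343.32312797 -186.01128068  -27.67020962]
```

View pics/c.png

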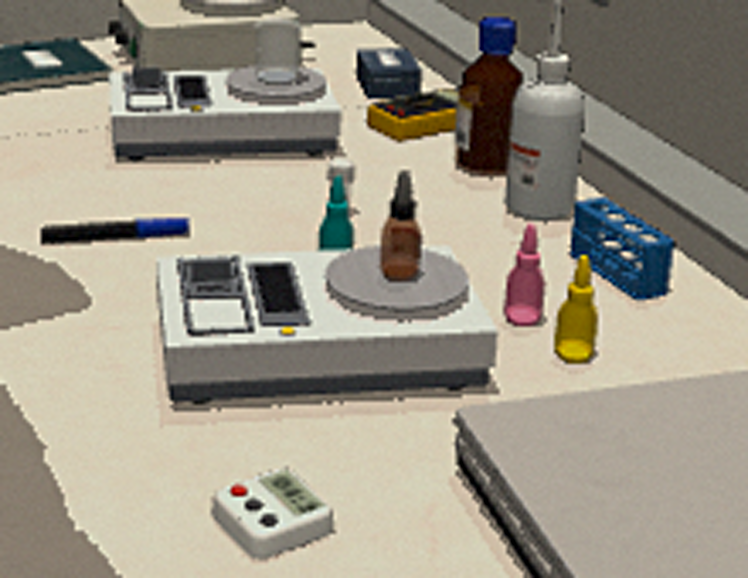

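The crop confirms it: the brown bottle is on the nearer balance's pan, and the shutter's tab shows on that balance's left end. I'm moving the wrist camera above it.

Request:
{"op": "jog_arm", "data": {
  "moves": [
    {"fingers": 1,"slide": [35,-19,-28],"angular": [0,0,6]},
    {"fingers": 1,"slide": [70,-38,-28],"angular": [0,0,12]},
    {"fingers": 1,"slide": [105,-57,-28],"angular": [0,0,18]},
    {"fingers": 1,"slide": [140,-76,-28],"angular": [0,0,24]},
    {"fingers": 1,"slide": [175,-95,-28],"angular": [0,0,24]},
    {"fingers": 1,"slide": [210,-114,-28],"angular": [0,0,24]},
    {"fingers": 1,"slide": [245,-133,-28],"angular": [0,0,24]},
    {"fingers": 1,"slide": [280,-152,-28],"angular": [0,0,24]},
    {"fingers": 1,"slide": [312,-169,-28],"angular": [0,0,24]},
    {"fingers": 1,"slide": [343,-186,-28],"angular": [0,0,24]}
  ]
}}

```text
clock: 1.68
tcp_pos: [0.4608, -0.2384, 0.2706]
orientation: [0.0, 1.0, -0.026, 0.0]
wrist_force: [0.0, -0.4, -0.2]
finger_gap: -0.0
grip_force: 0.0
```

Request:
{"op": "jog_arm", "data": {
  "moves": [
    {"fingers": 1,"slide": [0,0,0],"angular": [0,0,0]},
    {"fingers": 1,"slide": [0,0,0],"angular": [0,0,0]},
    {"fingers": 1,"slide": [0,0,0],"angular": [0,0,0]},
    {"fingers": 1,"slide": [0,0,0],"angular": [0,0,0]}
  ]
}}

```text
clock: 2.02
tcp_pos: [0.4592, -0.2409, 0.2703]
orientation: [0.0, 1.0, -0.027, -0.0]
wrist_force: [-0.5, -0.8, 0.6]
finger_gap: 0.0001
grip_force: 0.0
```

```bash
cat > look.py <<'E'
from h import *
import sys
Z={"balance_a_tab_top":.0755,"balance_a_pan":.066,"dropper_bottle":.066,"balance_a_well":.054,"balance_a_key_top":.034}
st=get_state();p=read_camera("wrist");save(sys.argv[1],p["color"])
print(st["clock"],st["tcp_pos"],np.round(Rq(st["orientation"]),3).tolist(),st["finger_gap"],st["wrist_force"])
for t in Z:
    for d in tip_of(t,p)[:3]: print(t,np.round(d["point"]),round(d["p"],2),np.round(at_z(p,d["point"],Z[t],st),4))
import pickle;pickle.dump((p,st),open("last.pkl","wb"))
E
python3 look.py w1
```

```text
2.0167 [ 0.45916575 -0.24090616  0.27027131] [[0.999, -0.053, -0.0], [-0.053, -0.999, -0.0], [-0.0, 0.0, -1.0]] 6.835581078347322e-05 [-0.46429235 -0.80347512  0.62451257]
balance_a_tab_top [297. 157.] 0.92 [ 0.4832 -0.2204  0.0755]
balance_a_pan [330.  31.] 0.95 [ 0.6133 -0.2647  0.066 ]
dropper_bottle [207.  44.] 0.74 [ 0.6082 -0.1327  0.066 ]
dropper_bottle [335.  26.] 0.59 [ 0.6171 -0.2696  0.066 ]
balance_a_well [291. 154.] 0.68 [ 0.4834 -0.2125  0.054 ]
balance_a_key_top [333.  25.] 0.62 [ 0.627  -0.2694  0.034 ]
```

View pics/w1.png

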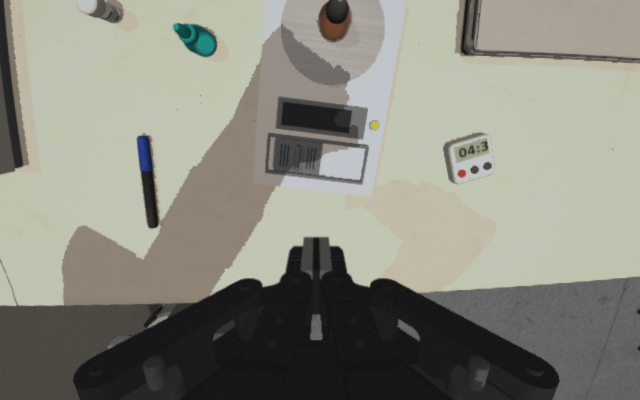

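The wrist view shows the shutter box at (265..367, 135..183), tab around (298,155), display (320,116), brown bottle (335,20). I'll zoom in for a fit.

```bash
cat > fit.py <<'E'
from h import *
import pickle
from scipy.optimize import least_squares
p,st=pickle.load(open("last.pkl","rb"))
pan=np.array([.6133,-.2647]);well=np.array([.4834,-.2125])
im=cv2.resize(p["color"][80:205,245:405],None,fx=5,fy=4.8,interpolation=cv2.INTER_CUBIC) if 0 else cv2.resize(p["color"][85:205,245:405],None,fx=5,fy=5,interpolation=cv2.INTER_CUBIC)
def pts(b,yaw,L):
    c,s=np.cos(yaw),np.sin(yaw);L=np.array(L,float)/1000
    return np.c_[b[0]+c*L[:,0]-s*L[:,1],b[1]+s*L[:,0]+c*L[:,1],L[:,2]]
def draw(b,yaw,L,col):
    q=proj(p,pts(b,yaw,L),st); q=((q-[245,85]+.5)*5).astype(int)
    cv2.polylines(im,[q],True,col,1)
yaw=np.radians(-6);c,s=np.cos(yaw),np.sin(yaw)
b=pan-.06*np.array([c,s]); print(b, (well-b)@np.array([[c,-s],[s,c]]))
draw(b,yaw,[(-120,75,54),(-120,-75,54),(120,-75,54),(120,75,54)],(255,0,0))
draw(b,yaw,[(-102,59,60),(-102,-59,60),(-58,-59,60),(-58,59,60)],(0,160,0))
save("w1z",im)
E
python3 fit.py
```

```text
[ 0.55362869 -0.25842829] [-0.07464478  0.0383358 ]
```

View pics/w1z.png

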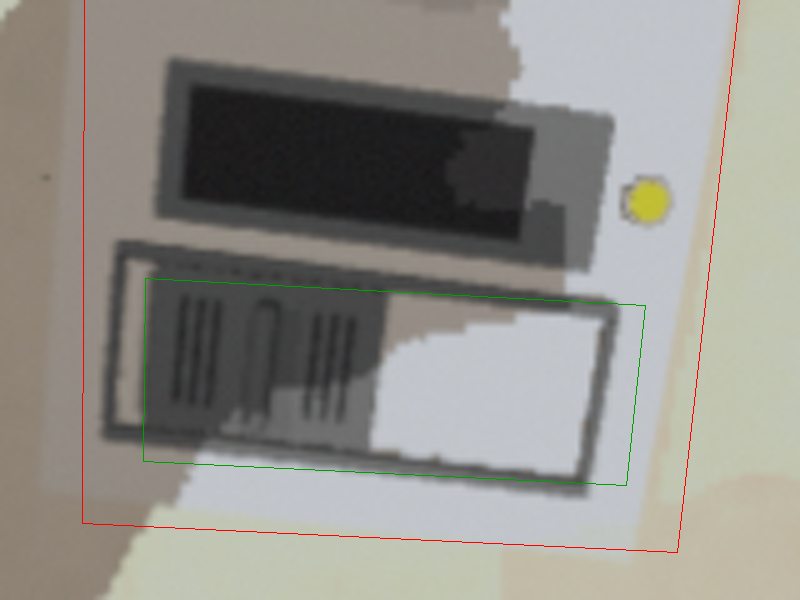

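```bash
cat > fit2.py <<'E'
exec(open("fit.py").read().split("yaw=np.radians")[0])
uv=np.array([(122,247),(611,309),(581,487),(108,431),(40,490),(635,560)])/5-.5+[245,85]
L=[(-58,59,60),(-58,-59,60),(-102,-59,60),(-102,59,60),(-120,75,54),(-120,-75,54)]
f=lambda v:(proj(p,pts(v[:2],v[2],L),st)-uv).ravel()
r=least_squares(f,[.55,-.25,-.1],loss="soft_l1");b,yaw=r.x[:2],r.x[2]
print(r.x,np.degrees(yaw));print(np.round(f(r.x).reshape(-1,2),1).tolist())
P=lambda x,y,z:pts(b,yaw,[(x,y,z)])[0]
print("pan",P(60,0,66),"well",P(-80,28,54))
# tab: visible tab top approx px (267,300)-(258,420)? plate right edge 380
for n,q in(("tabtop",(269,303)),("plateR",(378,370)),("plateL",(147,340)),("plateR2",(388,295)),("plateR3",(372,448))):
    X=at_z(p,np.array(q)/5-.5+[245,85],.0755 if n=="tabtop" else .0575,st)[:2]-b
    print(n,np.cos(yaw)*X[0]+np.sin(yaw)*X[1],-np.sin(yaw)*X[0]+np.cos(yaw)*X[1])
for (x,y,z) in ((-80,44,150),(-80,44,75)): pass
E
python3 fit2.py
```

```text
[ 0.55658393 -0.25627973 -0.17447699] -9.996794904811381
[[-0.7, 0.1], [1.2, -0.0], [1.1, 0.3], [-0.6, 0.1], [-0.0, -0.1], [-0.4, -0.2]]
pan [ 0.61567298 -0.26669532  0.066     ] well [ 0.48265914 -0.2148174   0.054     ]
tabtop -0.06477834636011931 0.022057603609545652
plateR -0.07970087580920877 -0.004817186738485262
plateL -0.0791668556518512 0.05093534508021931
plateR2 -0.06168368612986177 -0.0049346594218063955
plateR3 -0.09886461685468409 -0.005757553158670587
```

```bash
cat > go.py <<'E'
import sys
from h import *
b=np.array([.55658,-.25628]);yaw=-.1745
st=get_state();M=Rq(st["orientation"]);c,s=np.cos(yaw),np.sin(yaw)
t=np.array(st["tcp_pos"]);d=t[:2]-b
print("clock",st["clock"],"now bal mm",np.round(1000*np.array([c*d[0]+s*d[1],-s*d[0]+c*d[1]]),1),"tip z",round(1000*t[2]-11,1),"F",np.round(st["wrist_force"],1),"tool yaw",np.degrees(np.arctan2(M[1,0],M[0,0])), "tilt",np.round(M[2],4))
if len(sys.argv)>1:
    x,y,z=[float(a)/1000 for a in sys.argv[1:4]]
    w=np.array([b[0]+c*x-s*y,b[1]+s*x+c*y,z+.011]);print("slide",np.round(1000*M.T@(w-t),1))
E
python3 go.py -80 50 110
```

```text
clock 2.3167 now bal mm [-98.5  -1.8] tip z 259.3 F [ 0.1 -0.   0.2] tool yaw -3.0784561261076053 tilt [ 0.e+00  1.e-04 -1.e+00]
slide [ 24.6 -49.2 149.3]
```

Request:
{"op": "jog_arm", "data": {
  "moves": [
    {"fingers": 1,"slide": [6,-12,35],"angular": [0,0,6.9]},
    {"fingers": 1,"slide": [12,-25,70],"angular": [0,0,6.9]},
    {"fingers": 1,"slide": [18,-37,105],"angular": [0,0,6.9]},
    {"fingers": 1,"slide": [24.6,-49.2,140],"angular": [0,0,6.9]},
    {"fingers": 1,"slide": [24.6,-49.2,149.3],"angular": [0,0,6.9]},
    {"fingers": 1,"slide": [24.6,-49.2,149.3],"angular": [0,0,6.9]},
    {"fingers": 1,"slide": [24.6,-49.2,149.3],"angular": [0,0,6.9]},
    {"fingers": 1,"slide": [24.6,-49.2,149.3],"angular": [0,0,6.9]}
  ]
}}

```text
clock: 2.98
tcp_pos: [0.4879, -0.1938, 0.1231]
orientation: [0.001, 0.996, -0.087, 0.001]
wrist_force: [-1.0, -0.1, 0.5]
finger_gap: 0.0004
grip_force: 0.0
```

```bash
python3 look.py w2; python3 go.py -80 50 64
```

```text
2.9833 [ 0.48791039 -0.19377558  0.12307039] [[0.985, -0.172, 0.003], [-0.172, -0.985, -0.002], [0.003, 0.001, -1.0]] 0.0004231457808514166 [-1.03377148 -0.05408876  0.50587785]
balance_a_tab_top [354. 226.] 0.79 [ 0.4833 -0.219   0.0755]
balance_a_pan [345. 217.] 0.6 [ 0.4871 -0.2143  0.066 ]
balance_a_well [343. 219.] 0.84 [ 0.4809 -0.2136  0.054 ]
balance_a_well [354. 227.] 0.26 [ 0.4728 -0.2208  0.054 ]
clock 3.2833 now bal mm [-79.2  50.4] tip z 111.1 F [-0.1  0.7  0.2] tool yaw -9.910895208344376 tilt [ 1.8e-03  8.0e-04 -1.0e+00]
slide [-0.9  0.3 47.1]
```

View pics/w2.png

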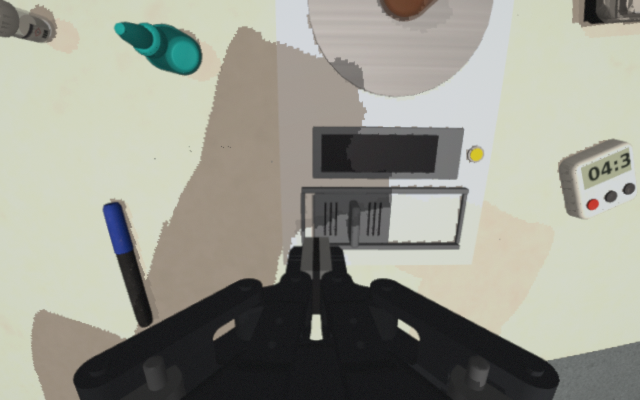

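View matches the fit (tab at (354,226), tips at (316,240) left of it). I'm going down beside the tab.

Request:
{"op": "jog_arm", "data": {
  "moves": [
    {"fingers": 1,"slide": [-0.9,0.3,20]},
    {"fingers": 1,"slide": [-0.9,0.3,38]},
    {"fingers": 1,"slide": [-0.9,0.3,47]},
    {"fingers": 1,"slide": [-0.9,0.3,47]},
    {"fingers": 1,"slide": [-0.9,0.3,47]},
    {"fingers": 1,"slide": [-0.9,0.3,47]}
  ]
}}

```text
schema error: expected keys fingers, slide, angular
```

Request:
{"op": "jog_arm", "data": {
  "moves": [
    {"fingers": 1,"slide": [0,5,0]},
    {"fingers": 1,"slide": [0,10,0]},
    {"fingers": 1,"slide": [0,15,0]},
    {"fingers": 1,"slide": [0,20,0]},
    {"fingers": 1,"slide": [0,25,0]},
    {"fingers": 1,"slide": [0,30,0]},
    {"fingers": 1,"slide": [0,30,0]}
  ]
}}

```text
schema error: expected keys fingers, slide, angular
```

```bash
python3 go.py -80 -8 64; python3 look.py w3
```

```text
clock 3.2833 now bal mm [-79.2  50.4] tip z 111.1 F [-0.1  0.7  0.2] tool yaw -9.910895208344376 tilt [ 1.8e-03  8.0e-04 -1.0e+00]
slide [-0.9 58.3 47.1]
3.2833 [ 0.48728815 -0.19293731  0.12206714] [[0.985, -0.172, 0.002], [-0.172, -0.985, -0.001], [0.002, 0.001, -1.0]] 0.00015113449035842298 [-0.05615968  0.69688355  0.2088449 ]
balance_a_tab_top [354. 226.] 0.97 [ 0.4831 -0.2179  0.0755]
dropper_bottle [185.  54.] 0.96 [ 0.6068 -0.1336  0.066 ]
```

Request:
{"op": "jog_arm", "data": {
  "moves": [
    {"fingers": 1,"slide": [-0.9,0.3,20],"angular": [0,0,0]},
    {"fingers": 1,"slide": [-0.9,0.3,38],"angular": [0,0,0]},
    {"fingers": 1,"slide": [-0.9,0.3,47],"angular": [0,0,0]},
    {"fingers": 1,"slide": [-0.9,0.3,47],"angular": [0,0,0]},
    {"fingers": 1,"slide": [-0.9,0.3,47],"angular": [0,0,0]},
    {"fingers": 1,"slide": [-0.9,0.3,47],"angular": [0,0,0]}
  ]
}}

```text
clock: 4.08
tcp_pos: [0.4864, -0.1927, 0.0747]
orientation: [0.0, 0.996, -0.086, 0.0]
wrist_force: [1.0, -0.2, 1.2]
finger_gap: -0.0001
grip_force: 0.0
```

Request:
{"op": "jog_arm", "data": {
  "moves": [
    {"fingers": 1,"slide": [0,5,0],"angular": [0,0,0]},
    {"fingers": 1,"slide": [0,10,0],"angular": [0,0,0]},
    {"fingers": 1,"slide": [0,15,0],"angular": [0,0,0]},
    {"fingers": 1,"slide": [0,20,0],"angular": [0,0,0]},
    {"fingers": 1,"slide": [0,25,0],"angular": [0,0,0]},
    {"fingers": 1,"slide": [0,30,0],"angular": [0,0,0]},
    {"fingers": 1,"slide": [0,30,0],"angular": [0,0,0]}
  ]
}}

```text
clock: 4.67
tcp_pos: [0.4806, -0.2232, 0.0741]
orientation: [0.0, 0.996, -0.087, 0.0]
wrist_force: [0.5, -1.1, -0.5]
finger_gap: -0.0003
grip_force: 0.0
```

```bash
python3 go.py -80 -8 64; python3 look.py w3
```

```text
clock 4.6667 now bal mm [-80.5  19.3] tip z 63.1 F [ 0.5 -1.1 -0.5] tool yaw -9.955120437421588 tilt [ 2.e-04  8.e-04 -1.e+00]
slide [ 0.5 27.3 -0.9]
4.6667 [ 0.48061286 -0.22324249  0.0740803 ] [[0.985, -0.173, 0.0], [-0.173, -0.985, -0.001], [0.0, 0.001, -1.0]] -0.000287344500294165 [ 0.45208202 -1.08740969 -0.48277261]
balance_a_tab_top [347. 261.] 0.94 [ 0.4785 -0.239   0.0755]
balance_a_pan [344.  99.] 0.3 [ 0.5561 -0.2497  0.066 ]
dropper_bottle [110.  42.] 0.8 [ 0.5999 -0.1501  0.066 ]
balance_a_well [298. 244.] 0.8 [ 0.4825 -0.213   0.054 ]
balance_a_key_top [301. 229.] 0.83 [ 0.4826 -0.2141  0.034 ]
```

View pics/w3.png

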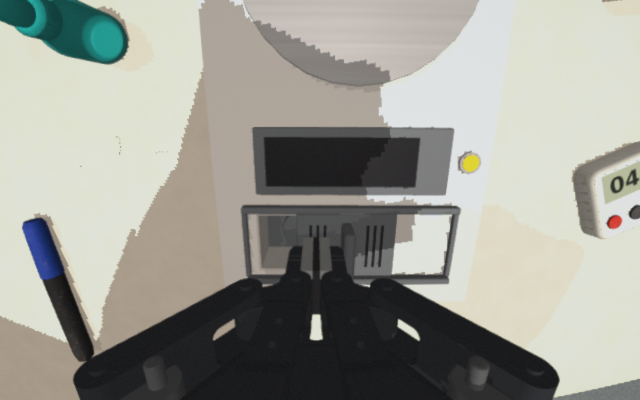

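The shutter is following the push (tab now at (347,261), well opening at left). I'll go on to the stop.

Request:
{"op": "jog_arm", "data": {
  "moves": [
    {"fingers": 1,"slide": [0,6,0],"angular": [0,0,0]},
    {"fingers": 1,"slide": [0,12,0],"angular": [0,0,0]},
    {"fingers": 1,"slide": [0,18,0],"angular": [0,0,0]},
    {"fingers": 1,"slide": [0,23,0],"angular": [0,0,0]},
    {"fingers": 1,"slide": [0,27,0],"angular": [0,0,0]},
    {"fingers": 1,"slide": [0,29,0],"angular": [0,0,0]},
    {"fingers": 1,"slide": [0,31,0],"angular": [0,0,0]},
    {"fingers": 1,"slide": [0,31,0],"angular": [0,0,0]},
    {"fingers": 1,"slide": [0,31,0],"angular": [0,0,0]}
  ]
}}

```text
clock: 5.72
tcp_pos: [0.4757, -0.253, 0.0742]
orientation: [0.0, 0.996, -0.086, 0.0]
wrist_force: [-0.2, -0.2, -0.1]
finger_gap: -0.0003
grip_force: 0.0
```

Request:
{"op": "jog_arm", "data": {
  "moves": [
    {"fingers": 1,"slide": [0,1,0],"angular": [0,0,0]},
    {"fingers": 1,"slide": [0,2,0],"angular": [0,0,0]},
    {"fingers": 1,"slide": [0,2,0],"angular": [0,0,0]}
  ]
}}

```text
clock: 5.97
tcp_pos: [0.4755, -0.2536, 0.0741]
orientation: [-0.001, 0.996, -0.086, 0.0]
wrist_force: [2.5, 4.7, 1.5]
finger_gap: -0.0001
grip_force: 2.4
```

```bash
python3 look.py w4; python3 go.py
```

```text
5.9667 [ 0.4755093  -0.25358852  0.07414627] [[0.985, -0.171, 0.001], [-0.171, -0.985, 0.002], [0.001, -0.002, -1.0]] -0.0001283611985076874 [2.53379969 4.68771301 1.5334789 ]
balance_a_tab_top [348. 262.] 0.8 [ 0.4729 -0.27    0.0755]
dropper_bottle [70. 44.] 0.75 [ 0.5981 -0.1608  0.066 ]
balance_a_well [247. 242.] 0.73 [ 0.4832 -0.2143  0.054 ]
balance_a_key_top [254. 229.] 0.74 [ 0.4826 -0.2144  0.034 ]
clock 6.2667 now bal mm [-80.3 -11.4] tip z 63.1 F [1.8 4.9 1.8] tool yaw -9.825880783713988 tilt [ 7.0e-04 -1.5e-03 -1.0e+00]
```

Request:
{"op": "jog_arm", "data": {
  "moves": [
    {"fingers": 1,"slide": [0,1,0],"angular": [0,0,0]},
    {"fingers": 1,"slide": [0,2,0],"angular": [0,0,0]},
    {"fingers": 1,"slide": [0,2,0],"angular": [0,0,0]},
    {"fingers": 1,"slide": [0,2,0],"angular": [0,0,0]}
  ]
}}

```text
clock: 6.6
tcp_pos: [0.4754, -0.2539, 0.0741]
orientation: [-0.002, 0.996, -0.085, 0.001]
wrist_force: [4.6, 9.9, 3.4]
finger_gap: -0.0001
grip_force: 5.4
```

Request:
{"op": "jog_arm", "data": {
  "moves": [
    {"fingers": 1,"slide": [0,-6,0],"angular": [0,0,0]},
    {"fingers": 1,"slide": [0,-6,-15],"angular": [0,0,0]},
    {"fingers": 1,"slide": [0,-24,-25],"angular": [0,0,0]},
    {"fingers": 1,"slide": [0,-43,-25],"angular": [0,0,0]},
    {"fingers": 1,"slide": [0,-43,-25],"angular": [0,0,0]},
    {"fingers": 1,"slide": [0,-43,-25],"angular": [0,0,0]},
    {"fingers": 1,"slide": [0,-43,-25],"angular": [0,0,0]}
  ]
}}

```text
clock: 7.18
tcp_pos: [0.4821, -0.2147, 0.0989]
orientation: [0.001, 0.996, -0.086, -0.0]
wrist_force: [-0.0, 0.6, 1.2]
finger_gap: 0.0003
grip_force: 0.0
```

```bash
python3 look.py w5; python3 go.py -80 28 40
```

```text
7.1833 [ 0.4821155  -0.21466272  0.09891745] [[0.985, -0.171, -0.0], [-0.171, -0.985, -0.001], [0.0, 0.001, -1.0]] 0.0003177261057331112 [-4.17505281e-04  6.44568471e-01  1.15085492e+00]
balance_a_tab_top [409. 240.] 0.89 [ 0.4735 -0.2691  0.0755]
dropper_bottle [144.  47.] 0.91 [ 0.6035 -0.1436  0.066 ]
balance_a_well [315. 228.] 0.68 [ 0.4817 -0.2142  0.054 ]
balance_a_key_top [315. 214.] 0.7 [ 0.4837 -0.2146  0.034 ]
balance_a_key_top [353. 104.] 0.42 [ 0.5547 -0.2519  0.034 ]
clock 7.4833 now bal mm [-80.8  28. ] tip z 87.7 F [-0.5  0.3 -0.5] tool yaw -9.930267114356925 tilt [-4.e-04  1.e-04 -1.e+00]
slide [ 0.8  0.  47.7]
```

View pics/w5.png

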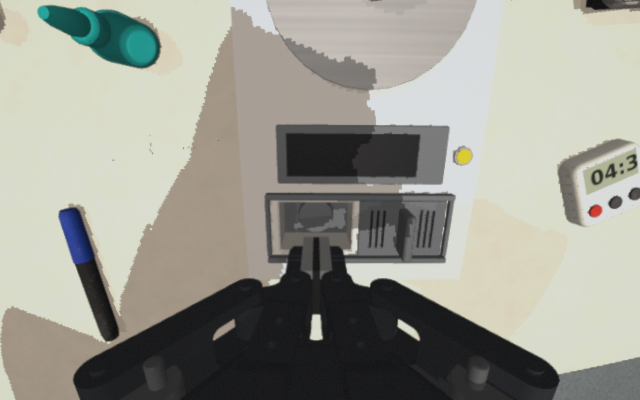

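The shutter is fully open, with key at (315,214) in the well and the tab at the right stop. I'm lowering into the well.

Request:
{"op": "jog_arm", "data": {
  "moves": [
    {"fingers": 1,"slide": [0.8,0,12],"angular": [0,0,0]},
    {"fingers": 1,"slide": [0.8,0,22],"angular": [0,0,0]},
    {"fingers": 1,"slide": [0.8,0,30],"angular": [0,0,0]},
    {"fingers": 1,"slide": [0.8,0,38],"angular": [0,0,0]},
    {"fingers": 1,"slide": [0.8,0,44],"angular": [0,0,0]},
    {"fingers": 1,"slide": [0.8,0,48],"angular": [0,0,0]},
    {"fingers": 1,"slide": [0.8,0,48],"angular": [0,0,0]},
    {"fingers": 1,"slide": [0.8,0,48],"angular": [0,0,0]}
  ]
}}

```text
clock: 8.15
tcp_pos: [0.4828, -0.2142, 0.0508]
orientation: [-0.0, 0.996, -0.086, -0.0]
wrist_force: [-0.5, 0.8, -0.1]
finger_gap: 0.0
grip_force: 0.0
```

Request:
{"op": "jog_arm", "data": {
  "moves": [
    {"fingers": 1,"slide": [0,0,3],"angular": [0,0,0]},
    {"fingers": 1,"slide": [0,0,6],"angular": [0,0,0]},
    {"fingers": 1,"slide": [0,0,8],"angular": [0,0,0]},
    {"fingers": 1,"slide": [0,0,9],"angular": [0,0,0]},
    {"fingers": 1,"slide": [0,0,9],"angular": [0,0,0]}
  ]
}}

```text
clock: 8.57
tcp_pos: [0.4833, -0.2146, 0.0422]
orientation: [0.0, 0.996, -0.086, 0.0]
wrist_force: [0.1, -0.8, 2.5]
finger_gap: -0.0
grip_force: 1.3
```

```bash
python3 go.py -80 28 27
```

```text
clock 8.5667 now bal mm [-79.4  28.4] tip z 31.2 F [ 0.1 -0.8  2.5] tool yaw -9.886060475979377 tilt [ 1.e-03  4.e-04 -1.e+00]
slide [-0.6  0.4  4.2]
```

Contact is on the spring. I'll press on until the force rises past 4.2 N, then hold.

Request:
{"op": "jog_arm", "data": {
  "moves": [
    {"fingers": 1,"slide": [0,0,2],"angular": [0,0,0]},
    {"fingers": 1,"slide": [0,0,4],"angular": [0,0,0]},
    {"fingers": 1,"slide": [0,0,4.5],"angular": [0,0,0]},
    {"fingers": 1,"slide": [0,0,4.5],"angular": [0,0,0]},
    {"fingers": 1,"slide": [0,0,4.5],"angular": [0,0,0]}
  ]
}}

```text
clock: 8.98
tcp_pos: [0.4834, -0.2146, 0.0398]
orientation: [0.001, 0.996, -0.086, 0.001]
wrist_force: [-4.3, 1.7, 19.3]
finger_gap: 0.0003
grip_force: 9.6
```

```bash
python3 go.py
```

```text
clock 8.9833 now bal mm [-79.3  28.4] tip z 28.8 F [-4.3  1.7 19.3] tool yaw -9.87419000524044 tilt [ 0.0019  0.0011 -1.    ]
```

The key is at its stop: tip at 28.8 mm against 29 expected, with 19 N. I'll hold 1.6 s, then rise.

Request:
{"op": "jog_arm", "data": {
  "moves": [
    {"fingers": 1,"slide": [0,0,0],"angular": [0,0,0]},
    {"fingers": 1,"slide": [0,0,0],"angular": [0,0,0]},
    {"fingers": 1,"slide": [0,0,0],"angular": [0,0,0]},
    {"fingers": 1,"slide": [0,0,0],"angular": [0,0,0]},
    {"fingers": 1,"slide": [0,0,0],"angular": [0,0,0]},
    {"fingers": 1,"slide": [0,0,0],"angular": [0,0,0]},
    {"fingers": 1,"slide": [0,0,0],"angular": [0,0,0]},
    {"fingers": 1,"slide": [0,0,0],"angular": [0,0,0]},
    {"fingers": 1,"slide": [0,0,0],"angular": [0,0,0]},
    {"fingers": 1,"slide": [0,0,0],"angular": [0,0,0]}
  ]
}}

```text
clock: 9.82
tcp_pos: [0.4834, -0.2146, 0.0397]
orientation: [0.001, 0.996, -0.086, 0.001]
wrist_force: [-4.0, 2.2, 18.9]
finger_gap: 0.0
grip_force: 9.6
```

Request:
{"op": "jog_arm", "data": {
  "moves": [
    {"fingers": 1,"slide": [0,0,0],"angular": [0,0,0]},
    {"fingers": 1,"slide": [0,0,0],"angular": [0,0,0]},
    {"fingers": 1,"slide": [0,0,0],"angular": [0,0,0]},
    {"fingers": 1,"slide": [0,0,0],"angular": [0,0,0]},
    {"fingers": 1,"slide": [0,0,0],"angular": [0,0,0]},
    {"fingers": 1,"slide": [0,0,0],"angular": [0,0,0]},
    {"fingers": 1,"slide": [0,0,0],"angular": [0,0,0]},
    {"fingers": 1,"slide": [0,0,0],"angular": [0,0,0]},
    {"fingers": 1,"slide": [0,0,0],"angular": [0,0,0]}
  ]
}}

```text
clock: 10.57
tcp_pos: [0.4834, -0.2146, 0.0397]
orientation: [0.001, 0.996, -0.086, 0.001]
wrist_force: [-4.0, 2.1, 20.1]
finger_gap: 0.0005
grip_force: 9.6
```

Request:
{"op": "jog_arm", "data": {
  "moves": [
    {"fingers": 1,"slide": [0,0,-5],"angular": [0,0,0]},
    {"fingers": 1,"slide": [0,0,-12],"angular": [0,0,0]},
    {"fingers": 1,"slide": [0,0,-22],"angular": [0,0,0]},
    {"fingers": 1,"slide": [0,0,-34],"angular": [0,0,0]},
    {"fingers": 1,"slide": [0,0,-50],"angular": [0,0,0]},
    {"fingers": 1,"slide": [0,0,-65],"angular": [0,0,0]},
    {"fingers": 1,"slide": [0,0,-65],"angular": [0,0,0]},
    {"fingers": 1,"slide": [0,0,-65],"angular": [0,0,0]}
  ]
}}

```text
clock: 11.23
tcp_pos: [0.4834, -0.2145, 0.1032]
orientation: [0.0, 0.996, -0.086, 0.001]
wrist_force: [1.1, -0.3, 0.7]
finger_gap: -0.0001
grip_force: 0.0
```

```bash
python3 look.py w6; python3 go.py -80 -50 64
```

```text
11.2333 [ 0.48335143 -0.21454359  0.10318796] [[0.985, -0.172, 0.001], [-0.172, -0.985, -0.001], [0.001, 0.001, -1.0]] -6.946538123694052e-05 [ 1.10720897 -0.2689302   0.70046801]
balance_a_tab_top [409. 236.] 0.96 [ 0.4749 -0.2706  0.0755]
balance_a_tab_top [352. 101.] 0.51 [ 0.5576 -0.2467  0.0755]
dropper_bottle [150.  50.] 0.6 [ 0.6039 -0.1442  0.066 ]
balance_a_well [317. 224.] 0.96 [ 0.484  -0.2157  0.054 ]
balance_a_key_top [ 3. 24.] 0.74 [ 0.6508 -0.0329  0.034 ]
balance_a_key_top [315. 216.] 0.65 [ 0.4825 -0.2136  0.034 ]
balance_a_key_top [314. 227.] 0.24 [ 0.4738 -0.212   0.034 ]
clock 11.5333 now bal mm [-80.5  28.8] tip z 90.6 F [-0.6  0.2  0.4] tool yaw -9.884343769186803 tilt [-1.7e-03 -6.0e-04 -1.0e+00]
slide [ 0.4 78.9 26.5]
```

Request:
{"op": "jog_arm", "data": {
  "moves": [
    {"fingers": 1,"slide": [0.4,26,0],"angular": [0,0,0]},
    {"fingers": 1,"slide": [0.4,52,0],"angular": [0,0,0]},
    {"fingers": 1,"slide": [0.4,79.5,0],"angular": [0,0,0]},
    {"fingers": 1,"slide": [0.4,79.5,0],"angular": [0,0,0]},
    {"fingers": 1,"slide": [0.4,79.5,0],"angular": [0,0,0]},
    {"fingers": 1,"slide": [0.4,79.5,14],"angular": [0,0,0]},
    {"fingers": 1,"slide": [0.4,79.5,26.5],"angular": [0,0,0]},
    {"fingers": 1,"slide": [0.4,79.5,26.5],"angular": [0,0,0]},
    {"fingers": 1,"slide": [0.4,79.5,26.5],"angular": [0,0,0]},
    {"fingers": 1,"slide": [0.4,79.5,26.5],"angular": [0,0,0]}
  ]
}}

```text
clock: 12.37
tcp_pos: [0.4698, -0.292, 0.0763]
orientation: [-0.0, 0.996, -0.086, -0.0]
wrist_force: [-1.0, -0.2, 0.2]
finger_gap: 0.0002
grip_force: 0.0
```

```bash
python3 go.py -80 12 64
```

```text
clock 12.3667 now bal mm [-79.3 -50.2] tip z 65.3 F [-1.  -0.2  0.2] tool yaw -9.832822045166193 tilt [-2.e-04 -2.e-04 -1.e+00]
slide [ -0.6 -62.2   1.3]
```

Request:
{"op": "jog_arm", "data": {
  "moves": [
    {"fingers": 1,"slide": [-0.6,-6,1],"angular": [0,0,0]},
    {"fingers": 1,"slide": [-0.6,-13,1],"angular": [0,0,0]},
    {"fingers": 1,"slide": [-0.6,-20,1],"angular": [0,0,0]},
    {"fingers": 1,"slide": [-0.6,-27,1],"angular": [0,0,0]},
    {"fingers": 1,"slide": [-0.6,-34,1],"angular": [0,0,0]},
    {"fingers": 1,"slide": [-0.6,-41,1],"angular": [0,0,0]},
    {"fingers": 1,"slide": [-0.6,-48,1],"angular": [0,0,0]},
    {"fingers": 1,"slide": [-0.6,-54,1],"angular": [0,0,0]},
    {"fingers": 1,"slide": [-0.6,-59,1],"angular": [0,0,0]},
    {"fingers": 1,"slide": [-0.6,-61,1],"angular": [0,0,0]}
  ]
}}

```text
clock: 13.2
tcp_pos: [0.4794, -0.2314, 0.0749]
orientation: [-0.0, 0.996, -0.086, -0.0]
wrist_force: [0.3, -0.3, 0.4]
finger_gap: 0.0001
grip_force: 0.5
```

Request:
{"op": "jog_arm", "data": {
  "moves": [
    {"fingers": 1,"slide": [0,-1,0],"angular": [0,0,0]},
    {"fingers": 1,"slide": [0,-2,0],"angular": [0,0,0]},
    {"fingers": 1,"slide": [0,-2,0],"angular": [0,0,0]},
    {"fingers": 1,"slide": [0,-2,0],"angular": [0,0,0]}
  ]
}}

```text
clock: 13.53
tcp_pos: [0.4795, -0.2306, 0.0748]
orientation: [-0.0, 0.996, -0.086, -0.0]
wrist_force: [-0.5, -1.4, 0.9]
finger_gap: 0.0002
grip_force: 0.8
```

```bash
python3 go.py
```

```text
clock 13.5333 now bal mm [-80.3  11.9] tip z 63.8 F [-0.5 -1.4  0.9] tool yaw -9.910166220329234 tilt [-6.e-04  0.e+00 -1.e+00]
```

Not clearly at the stop yet (1.4 N), so I'll push a little further.

Request:
{"op": "jog_arm", "data": {
  "moves": [
    {"fingers": 1,"slide": [0,-1,0],"angular": [0,0,0]},
    {"fingers": 1,"slide": [0,-2,0],"angular": [0,0,0]},
    {"fingers": 1,"slide": [0,-3,0],"angular": [0,0,0]},
    {"fingers": 1,"slide": [0,-3,0],"angular": [0,0,0]},
    {"fingers": 1,"slide": [0,-3,0],"angular": [0,0,0]}
  ]
}}

```text
clock: 13.95
tcp_pos: [0.4797, -0.23, 0.075]
orientation: [0.002, 0.996, -0.087, -0.001]
wrist_force: [-3.1, -10.4, -1.1]
finger_gap: -0.0002
grip_force: 5.0
```

```bash
python3 go.py
```

```text
clock 13.95 now bal mm [-80.3  12.5] tip z 64.0 F [ -3.1 -10.4  -1.1] tool yaw -9.996740838297875 tilt [-0.001   0.0051 -1.    ]
```

At the closed stop: 10 N, with 23.9 mm + 32 mm geometry consistent. I'm backing off and rising.

Request:
{"op": "jog_arm", "data": {
  "moves": [
    {"fingers": 1,"slide": [0,4,0],"angular": [0,0,0]},
    {"fingers": 1,"slide": [0,10,0],"angular": [0,0,0]},
    {"fingers": 1,"slide": [0,10,-20],"angular": [0,0,0]},
    {"fingers": 1,"slide": [0,10,-50],"angular": [0,0,0]},
    {"fingers": 1,"slide": [-10,10,-85],"angular": [0,0,0]},
    {"fingers": 1,"slide": [-25,10,-120],"angular": [0,0,0]},
    {"fingers": 1,"slide": [-25,10,-150],"angular": [0,0,0]},
    {"fingers": 1,"slide": [-25,10,-150],"angular": [0,0,0]},
    {"fingers": 1,"slide": [-25,10,-150],"angular": [0,0,0]}
  ]
}}

```text
clock: 14.7
tcp_pos: [0.455, -0.2337, 0.227]
orientation: [0.001, 0.996, -0.086, 0.002]
wrist_force: [-0.3, 0.8, -0.8]
finger_gap: -0.0
grip_force: 0.0
```

```bash
python3 look.py w7
```

```text
14.7 [ 0.45504942 -0.23373101  0.22699417] [[0.985, -0.172, 0.004], [-0.172, -0.985, -0.002], [0.004, 0.001, -1.0]] -3.337258052767073e-05 [-0.25746975  0.84886896 -0.78089487]
balance_a_tab_top [293. 164.] 0.8 [ 0.4823 -0.2158  0.0755]
balance_a_pan [290. 162.] 0.65 [ 0.4826 -0.2118  0.066 ]
balance_a_pan [320.  13.] 0.64 [ 0.6126 -0.2656  0.066 ]
dropper_bottle [320.   7.] 0.92 [ 0.617  -0.2663  0.066 ]
dropper_bottle [184.  48.] 0.76 [ 0.6064 -0.1353  0.066 ]
balance_a_well [290. 163.] 0.86 [ 0.48   -0.2101  0.054 ]
```

View pics/w7.png

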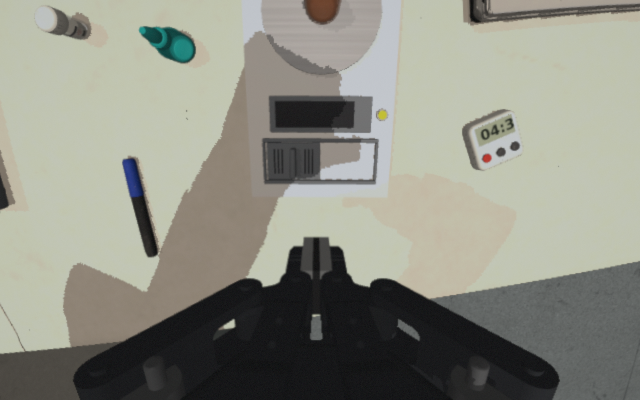

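The shutter is closed against the left stop (plate 265–318, tab at (293,164)). The bottle still stands at (322,10), and the other things are unmoved.

```bash
python3 -c "
from workcell import *
print(hand_in())"
```

```text
the job is handed in; nothing more can be done
None
```

I tared the balance with the brown bottle: shutter pushed fully open, key held at its bottom stop for over 1.5 s and released, shutter pushed fully closed, bottle still on the pan. Nothing else was touched, and the job is handed in at about 15 s (no verdict shown).

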